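Lock the brush cap of the seal-stone grinder

TASK

The grinder's new carbon brush is in, but its slotted red cap still stands up on the brush spring. Take the yellow flat-blade screwdriver out of the wooden stand, feel its blade into the cap's slot, push the cap down against the spring and, keeping the push on, turn it clockwise about a fifth of a turn until it locks flush in its brass holder; then put the screwdriver back upright in a hole of the stand. The cap is brittle plastic, so push firmly but never with more than 25 N, work it only with the driver, and leave everything else standing where it is.

Things in the scene. Friction and masses are not known exactly. Their poses are not given: they have to be found in the camera images.
- grinder: Fixed green bench disc grinder, base 200 x 295 mm, motor along its y axis, 125 mm disc and work rest towards +y, z up. Its origin is on the table straight below the centre of the brass brush holder (38 mm across), where the cap is. The holder is clamped at a height that differs: its rim is 140 to 148 mm above the table. Nothing else on it is higher than 150 mm.
- brush_spring (a joint): How far the cap, a red plastic disc 24 mm across, is pushed down, m: 0 as found (5 mm proud of the holder's rim), 0.005 flush, 0.0082 hard bottom. The spring pushes up with 6 N and 0.5 N more for each mm. The cap has side play: it sits up to 2 mm off the holder's centre along the grinder's y and shifts under about 3 N, so its slot must be felt for.
- cap (a joint): Clockwise turn of the cap, rad: about 0 as found, when its slot lies along the grinder's x; 1.3 hard stop. The slot, in the middle of its top, is 15 mm long with closed ends, 3 mm wide, 4 mm deep. The cap turns only while pushed down 6.5 mm or more, else its pin strikes a lip. Past 1.15 the pin is clear of it and, unloaded, rises 2 mm into a pocket: flush and locked. Friction 0.02 Nm.
- driver_grip (a point): Yellow flat-blade screwdriver: centre of its hexagonal handle, 74 mm long, 28 mm across flats; flats face x and the directions 60 deg either side of it. A 6 mm domed end is on top. z points up the handle. The blade tip is 108 mm below; the blade is 12 mm wide along x, 2 mm thick along y. Shank 8 mm thick. About 110 g. Stands upright in a hole of the stand.
- driver_tip (a point): Middle of the blade's edge, the lowest point of the yellow screwdriver; same axes as driver_grip. The handle's lower end, 70 mm above it, rests on the stand's top.
- cross_driver_grip (a point): Centre of the handle of a like screwdriver, blue, with a cross point, in the other hole of the stand; to be left there.
- stand: Fixed wooden block 70 x 150 x 75 mm (x, y, z), origin at the centre of its underside; two vertical through holes.
- stand_hole0 (a point): Centre of the mouth of one hole, in the stand's top face: 20 mm diameter, 75 mm deep, rim widened by 2 mm. z up. A screwdriver in its hole has its tip 5 mm above the table, its handle's lower end on this face.
- stand_hole1 (a point): The same for the other hole, 88 mm from the first.
- stone_red: Loose reddish seal stone, 26 x 26 x 58 mm, origin under it; bystander.
- stone_green: Loose green seal stone with round knob, 30 mm square, 69 mm high, origin under it; bystander.
- stone_grey: Loose grey seal stone, 24 x 24 x 64 mm, origin under it; bystander.
- old_brush: Loose worn carbon brush, 25 x 16 x 10 mm, lying on the table, origin under it; bystander.
- brush_box: Loose small carton, 50 x 30 x 22 mm, origin under it; bystander.
- paste_jar: Loose white porcelain seal-paste jar, 66 mm diameter, 38 mm high, origin under it; bystander.
- ink_bottle: Loose amber ink bottle, 48 mm diameter, 105 mm high, origin under it; bystander.
Not all that is in view belongs to the job. Of the things shaped like the part that bears driver_grip, the yellow one is meant.

How it is judged (in metres and radians):
On the way, in this order (a step that is already met when the one before it is completed fails the run):
1. the yellow screwdriver is drawn out of the stand (height (world z) of driver_tip above 0.085 m and value of joint cap below 0.4 rad), for 0.1 s.
2. the cap, held down under the screwdriver's blade, is turned past the lip (value of joint cap above 1.1 rad and value of joint brush_spring above 0.004 m and contact force between driver and grinder above 0.5 N and horizontal distance between driver_tip and grinder below 0.012 m), for 0.05 s.
At the end, for the whole second after the job is handed in: The cap is locked: turned by more than 1.05 rad and flush with its brass rim within 1 mm; the yellow screwdriver stands upright (within 7 degrees) and at rest in a hole of the stand, its tip within 8 mm of the hole's centre line and less than 12 mm above the table (value of joint cap above 1.05 rad and value of joint brush_spring between 0.004 and 0.006 m and (horizontal distance between driver_tip and stand_hole0 below 0.008 m or horizontal distance between driver_tip and stand_hole1 below 0.008 m) and height (world z) of driver_tip below 0.012 m and angle between driver_tip's own z axis and vertical below 0.12 rad and linear speed of driver below 0.02 m/s); the robot touches nothing.
It fails at once if the screwdriver presses on the cap or the grinder with more than 25 N (contact force between driver and grinder above 25 N).
It fails at once if the fingers or the arm touch the grinder or its cap (contact force between any of the fingers, the arm and grinder above 1 N).
It fails at once if the blue screwdriver is moved out of its hole or used on the cap (distance of cross_driver_grip from where it was at the start of the episode above 0.02 m or contact force between cross_driver and grinder above 0.5 N).
It fails at once if a bystander is pushed by more than 20 mm (distance of any of stone_red, stone_green, stone_grey, old_brush, brush_box, paste_jar, ink_bottle from where it was at the start of the episode above 0.02 m).
It also fails if it takes over 64 s, if anything falls off the work surface, if the arm or the gripper's body presses on something with over 40 N, if the wrist force passes 120 N, or if a joint passes its speed limit or range.

ROBOT

A 7-joint arm with a two-finger parallel gripper is mounted at the origin on the work surface. World frame = base frame: x ahead of the robot, y to its left, z up, the work surface at z = 0. Lengths are in m, angles in degrees, forces in N, time in s.
With the tool pointing down it reaches from about 0.425 to 0.875 m from the base axis. Payload 4.7 kg.
Tool frame: the origin (TCP) lies at the very end of the fingers, on their centre line; the grasp point (between the pads) lies 19 mm behind it (env.grip_point_offset is the distance from the TCP to the grasp point, in m); z points along the fingers, y is the line along which they close (so a half turn about z gives the same grasp; the last joint's range is limited). The gripper opens to 87 mm and grips with 3 to 60 N. Pads are 19 mm wide; open, the fingers measure 117 mm over their backs; the gripper's body (75 mm by 190 mm) begins 51 mm behind the grasp point.
Start: joints at [66.984, 18.392, -4.016, 83.108, 1.295, 78.541, -3.26], TCP at [0.263, -0.595, 0.187] pointing down, gripper open.
Joint ranges: [-163.93, 163.93], [-17.29, 119.83], [-79.2, 71.16], [3.27, 140.29], [-89.18, 269.18], [5.43, 117.66], [-154.24, 154.24]. Speed limits (degrees/s): [147.25, 147.25, 180, 180, 180, 180, 180].

INTERFACE

Orientations are given as [roll, pitch, yaw] about the fixed x, y, z axes, in that order (R = Rz(yaw) Ry(pitch) Rx(roll)).
In Python, from cell import env gives the robot as it stands.
- The arm moves only by the tool jog_arm, never from a script. Its argument "motion" is a list of rows, each an object of numbers: "x", "y", "z": the shift along the tool's x, y, z in cm; "ax", "ay", "az": the turn, a rotation vector about the tool's x, y, z in degrees. In form: [{"x": .., "y": .., "z": .., "ax": .., "ay": .., "az": ..}, ...]. A call has exactly 5 rows; each row shifts and turns the commanded pose from where the row before left it, along the tool's axes as they then stand; what a row does not reach is not made up. A row lasts 1/10 s, in which the tool goes at most 50 mm and 8.59 degrees, less where a joint would pass 70% of its speed; a pose out of reach is approached as far as the arm can. A call is refused whole if a number of a shift passes 5 or a number of a turn 8.59, either way. A call with a gripper value outside its range is refused whole. "claw" is the gripper command: -1 is shut, 1 is fully open, values between are in proportion, set as the call begins (left out, the last holds). The fingers move at their own pace and stop on an object; "squeeze" is the grip in N (left out, the last holds). Time passes only in rows, so rows that do not move let the fingers close, or fill a call up. It gives the time, the measured TCP pose, the force, the opening and the grip force at its end, in the units of the state.
- env.get_obs(): the state, without advancing time (a new reading comes with each control period).
- env.read_camera(name): name is "scene" or "side" or "wrist"; returns the picture (384x512x3 uint8, red, green, blue); there is no depth.
- env.camera_params(name): a dict with "fx", "fy", "cx", "cy" (pixels), "extrinsics" (4x4, takes a point from world to camera coordinates). Camera axes: x right, y up, looking along -z (the intrinsics and any distortion apply to the point x, -y, -z); pixel columns grow to the right and rows downward; lengths in m; the calibration is good to about 2 mm. A picture is of the moment at which its call begins: read the wrist's pose just before it. camera_params takes no time and is no camera call; for the wrist camera it gives the pose at the moment of the call.
- env.sign_off(): hands the job in; it is judged then, once.
The state is a dict: "time_s": time; "qpos": joint angles; "joint_velocities": joint speeds; "effort": joint torques, N m; "tool_pos": TCP position; "tool_rot": TCP orientation; "force": force on the tool from outside, world axes, zero at the start; "wrist_torque": the same for the moment, N m; "grip_width": finger opening in m; "grasp_force": force on a finger pad.
Only numpy, scipy, OpenCV 4.12 (cv2) and the standard library are available. Lean on these libraries where they do the work, as an engineer would, in place of code of your own. Each camera call takes 0.05 s, during which the arm holds its last target. There are 200 camera calls.

## Working session

There is one attempt and no reset: what is moved stays moved. The work goes in short steps, Python scripts to look and compute and a tool call to move; the robot and the scene stay as the last step left them, time stands still between calls to the robot, and variables do not carry over. Pictures are saved under pics/ and viewed, at most 10 in all, crops included, and the job is handed in when it is done.

Besides the shell and the picture viewer there is one more tool, called after ">>>" as name(argument=value, ...) on one line, values as JSON. jog_arm: Moves the arm, as the interface text tells. Its arguments: {"type":"object","properties":{"motion":{"type":"array"},"claw":{"type":"number"},"squeeze":{"type":"number"}},"required":["motion"]}

```bash
mkdir -p pics; ls; python3 - <<'E'
from cell import env
import cv2,numpy as np
o=env.get_obs();print({k:np.round(v,3) for k,v in o.items()},env.grip_point_offset)
for n in("scene","side"):
    im=env.read_camera(n);cv2.imwrite(f"pics/{n}0.png",im[:,:,::-1]);p=env.camera_params(n);print(n,{k:np.round(v,4).tolist() for k,v in p.items()})
a=cv2.imread("pics/scene0.png");b=cv2.imread("pics/side0.png")
E
```

```text
pics
{'time_s': np.float64(0.0), 'qpos': array([66.982, 18.44 , -4.015, 83.176,  1.295, 78.542, -3.261]), 'joint_velocities': array([ 0.054,  0.003, -0.047,  0.048, -0.035,  0.005,  0.016]), 'effort': array([ 0.0000e+00, -4.9129e+01, -4.0400e-01, -3.1253e+01, -6.4000e-02,
        4.4000e-02,  0.0000e+00]), 'tool_pos': array([ 0.262, -0.594,  0.186]), 'tool_rot': array([-1.79888e+02,  6.00000e-03,  2.38270e+01]), 'force': array([ 0.433, -0.022, -0.558]), 'wrist_torque': array([ 0.019,  0.034, -0.008]), 'grasp_force': np.float64(0.0), 'grip_width': np.float64(0.087)} 0.0187
scene {'fx': 355.1972, 'fy': 355.1972, 'cx': 252.9421, 'cy': 191.1846, 'extrinsics': [[0.0958, 0.9954, -0.0033, 0.0734], [-0.5572, 0.0564, 0.8285, 0.2114], [0.8248, -0.0775, 0.56, -1.3299], [0.0, 0.0, 0.0, 1.0]]}
side {'fx': 476.635, 'fy': 476.635, 'cx': 252.5141, 'cy': 188.3504, 'extrinsics': [[-0.8909, -0.4537, 0.0195, 0.4388], [0.32, -0.5968, 0.7358, -0.3256], [-0.3222, 0.6618, 0.6769, -1.0952], [0.0, 0.0, 0.0, 1.0]]}
```

View pics/scene0.png

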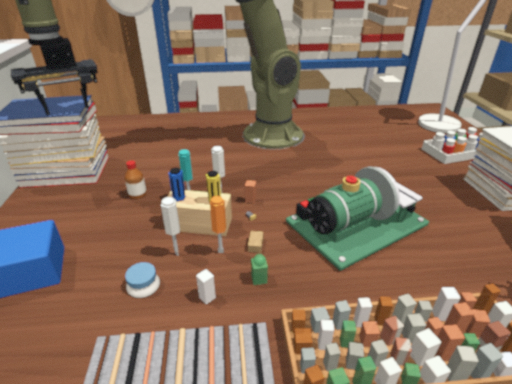

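View pics/side0.png

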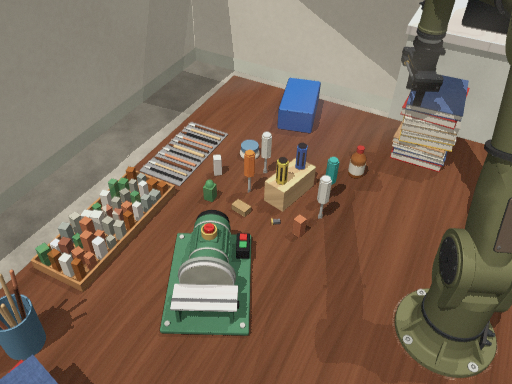

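```bash
cat > h.py <<'E'
from cell import env
import cv2,numpy as np
def ray(p,u,v):
    E=np.array(p["extrinsics"]);R,t=E[:3,:3],E[:3,3]
    d=R.T@np.array([(u-p["cx"])/p["fx"],-(v-p["cy"])/p["fy"],-1]);return -R.T@t,d/np.linalg.norm(d)
def onz(p,u,v,z):
    o,d=ray(p,u,v);return o+d*(z-o[2])/d[2]
def tri(p1,a,p2,b):
    A=np.zeros((3,3));B=np.zeros(3)
    for p,q in((p1,a),(p2,b)):
        o,d=ray(p,*q);M=np.eye(3)-np.outer(d,d);A+=M;B+=M@o
    return np.linalg.solve(A,B)
def proj(p,X):
    E=np.array(p["extrinsics"]);c=E[:3,:3]@X+E[:3,3]
    return np.array([p["cx"]-p["fx"]*c[0]/c[2],p["cy"]+p["fy"]*c[1]/c[2]])
def blobs(bgr,lo,hi,amin=15):
    m=cv2.inRange(cv2.cvtColor(bgr,cv2.COLOR_BGR2HSV),np.array(lo),np.array(hi))
    n,_,s,c=cv2.connectedComponentsWithStats(m)
    return [(np.round(c[i],1).tolist(),s[i].tolist()) for i in range(1,n) if s[i,4]>=amin]
E
python3 - <<'E'
from h import *
for n in("scene","side"):
    a=cv2.imread(f"pics/{n}0.png");print(n)
    for c,lo,hi in(("yel",(22,120,80),(34,255,255)),("blue",(108,120,40),(125,255,255)),("red",(0,190,120),(4,255,255)),("org",(5,200,150),(14,255,255)),("teal",(82,120,60),(96,255,255))):
        print(c,blobs(a,lo,hi))
a=cv2.imread("pics/scene0.png")[130:300,110:420];b=cv2.imread("pics/side0.png")[110:340,150:390]
a=cv2.resize(a,None,fx=2.5,fy=2.5,interpolation=2)[:,:775];b=cv2.resize(b,None,fx=2.6,fy=2.6,interpolation=2)
cv2.imwrite("pics/b0.png",b)
cv2.imwrite("pics/a0.png",a)
E
```

```text
scene
yel [([213.0, 184.6], [206, 174, 14, 26, 248])]
blue [([506.6, 45.4], [501, 41, 11, 12, 34]), ([502.3, 53.9], [497, 48, 12, 12, 47]), ([164.9, 52.9], [162, 50, 7, 7, 16]), ([231.7, 67.1], [229, 65, 7, 5, 15]), ([496.9, 68.7], [490, 64, 16, 8, 47]), ([174.3, 76.9], [171, 73, 6, 8, 15]), ([403.3, 92.4], [401, 88, 7, 9, 18]), ([176.9, 185.1], [169, 171, 15, 29, 284]), ([34.0, 270.8], [0, 221, 64, 77, 1829]), ([17.0, 227.0], [10, 226, 15, 3, 15])]
red [([348.8, 4.3], [344, 2, 11, 5, 18]), ([447.4, 148.9], [444, 147, 8, 5, 24])]
org []
teal [([185.2, 164.3], [179, 150, 13, 30, 262])]
side
yel [([281.2, 172.1], [276, 159, 13, 26, 179])]
blue [([298.5, 113.3], [278, 82, 42, 51, 1055]), ([298.9, 95.7], [295, 94, 8, 4, 15]), ([300.1, 150.8], [297, 147, 10, 11, 35]), ([298.4, 165.4], [296, 161, 6, 8, 20])]
red [([208.1, 230.5], [204, 228, 10, 5, 21])]
org []
teal [([332.3, 168.3], [326, 157, 13, 27, 222])]
```

View pics/b0.png

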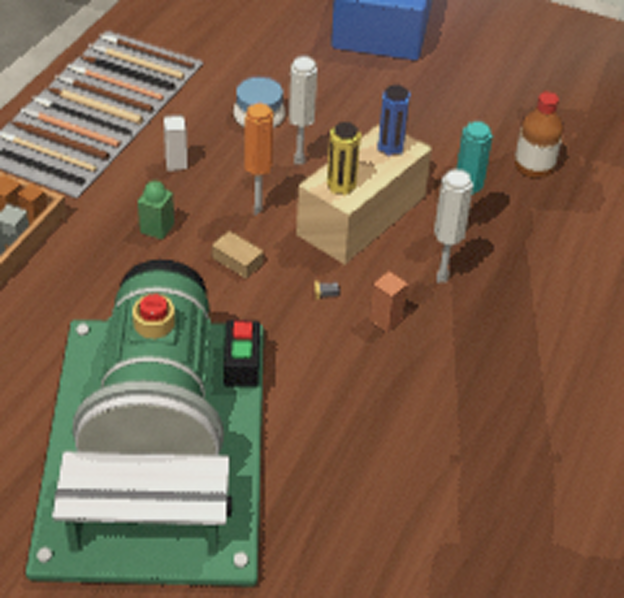

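```bash
python3 - <<'E'
from h import *
s=env.camera_params("scene");d=env.camera_params("side")
b=lambda X,Y:(X/2.6+150-.3,Y/2.6+110-.3)
P={}
P["yel"]=tri(s,(213.3,185.5),d,b(344,160));P["blue"]=tri(s,(177,185),d,b(394,121))
P["teal"]=tri(s,(185.2,165),d,b(475,157));P["white1"]=tri(s,(218,162),d,b(454,208))
P["orange"]=tri(s,(219,216),d,b(258,140));P["white2"]=tri(s,(170,217),d,b(303,92))
P["cap"]=tri(s,(351,181),d,b(153,303))
P["bottle"]=tri(s,(133,165),d,b(547,103))
for k,v in P.items():print(k,np.round(v,3),"r",round(np.hypot(*v[:2]),3))
v=P["blue"]-P["yel"];print("sep",np.linalg.norm(v[:2]),np.degrees(np.arctan2(v[1],v[0])))
# grinder yaw: plate corners in side crop, z~0.012
c=[onz(d,*b(*q),0.012)[:2] for q in((74,322),(262,322),(258,578),(30,578))]
c=np.array(c);print(np.round(c,3))
for i in range(4):
    e=c[(i+1)%4]-c[i];print(np.linalg.norm(e),np.degrees(np.arctan2(e[1],e[0])))
o=env.get_obs()
p=env.camera_params("wrist");E=np.array(p["extrinsics"]);print("wristcam C",-E[:3,:3].T@E[:3,3],o["tool_pos"],"look",-E[2,:3])
E
```

```text
yel [ 0.509 -0.213  0.116] r 0.552
blue [ 0.49  -0.301  0.112] r 0.575
teal [ 0.39  -0.288  0.109] r 0.485
white1 [ 0.381 -0.203  0.108] r 0.432
orange [ 0.611 -0.204  0.107] r 0.644
white2 [ 0.605 -0.307  0.107] r 0.678
cap [0.567 0.09  0.148] r 0.574
bottle [ 0.353 -0.431  0.097] r 0.557
sep 0.08971454185256504 -102.65321445287269
[[ 0.694  0.045]
 [ 0.523 -0.046]
 [ 0.391  0.218]
 [ 0.564  0.309]]
0.19437791156765924 -152.0099099008317
0.2955970502669441 116.4989923725284
0.19582357579996384 27.646823017956542
0.29446545518337336 -63.78746101596032
wristcam C [ 0.33107451 -0.56519828  0.38539182] [ 0.26227648 -0.59409619  0.18632234] look [-0.24969187 -0.10886449 -0.96218631]
```

>>> jog_arm(motion=[{"x": 3.8,"y": -2.5,"z": -0.5},{"x": 3.8,"y": -2.5,"z": -0.5},{"x": 3.8,"y": -2.5,"z": -0.5},{"x": 3.8,"y": -2.5,"z": -0.5},{"x": 3.8,"y": -2.5,"z": -0.5}], claw=1, squeeze=60)

```text
$.motion[0]: bad value
```

>>> jog_arm(motion=[{"x": 3.8,"y": -2.5,"z": -0.5},{"x": 3.8,"y": -2.5,"z": -0.5},{"x": 3.8,"y": -2.5,"z": -0.5},{"x": 3.8,"y": -2.5,"z": -0.5},{"x": 3.8,"y": -2.5,"z": -0.5}])

```text
$.motion[0]: bad value
```

>>> jog_arm(motion=[{"x": 3.8,"y": -2.5,"z": -0.5,"ax": 0,"ay": 0,"az": 0},{"x": 3.8,"y": -2.5,"z": -0.5,"ax": 0,"ay": 0,"az": 0},{"x": 3.8,"y": -2.5,"z": -0.5,"ax": 0,"ay": 0,"az": 0},{"x": 3.8,"y": -2.5,"z": -0.5,"ax": 0,"ay": 0,"az": 0},{"x": 3.8,"y": -2.5,"z": -0.5,"ax": 0,"ay": 0,"az": 0}], claw=1, squeeze=60)

```text
time_s: 0.6
tool_pos: [0.3864, -0.4017, 0.2122]
tool_rot: [-180.0, 0.0, 23.8]
force: [0.2, 0.4, 0.1]
grip_width: 0.0871
grasp_force: 0.0
```

>>> jog_arm(motion=[{"x": 3.8,"y": -2.5,"z": -0.5,"ax": 0,"ay": 0,"az": 0},{"x": 3.8,"y": -2.5,"z": -0.5,"ax": 0,"ay": 0,"az": 0},{"x": 3.8,"y": -2.5,"z": -0.5,"ax": 0,"ay": 0,"az": 0},{"x": 3.8,"y": -2.5,"z": -0.5,"ax": 0,"ay": 0,"az": 0},{"x": 3.7,"y": -2.4,"z": 0,"ax": 0,"ay": 0,"az": 0}])

```text
time_s: 1.1
tool_pos: [0.5096, -0.212, 0.233]
tool_rot: [179.9, -0.0, 23.8]
force: [0.2, -0.1, -0.3]
grip_width: 0.087
grasp_force: 0.0
```

```bash
python3 - <<'E'
from h import *
p=env.camera_params("wrist");a=env.read_camera("wrist")[:,:,::-1].copy();cv2.imwrite("pics/w1.png",a)
o=env.get_obs();print(o["tool_pos"],o["tool_rot"],[proj(p,np.array([.509,-.213,z])) for z in(.155,.149,.075)])
np.save("w1.npy",p["extrinsics"]);print({k:p[k] for k in("fx","cx","cy")})
cv2.imwrite("pics/w1b.png",cv2.resize(a,(800,600),interpolation=2))
E
```

```text
[ 0.51410528 -0.2023976   0.23267878] [-179.82102474   -0.32148686   24.48343432] [array([257.07188217, 187.86597419]), array([257.07356975, 186.20577696]), array([257.08998179, 170.06000436])]
{'fx': 308.26034663103314, 'cx': 257.60858263230665, 'cy': 190.71383004571297}
```

View pics/w1b.png

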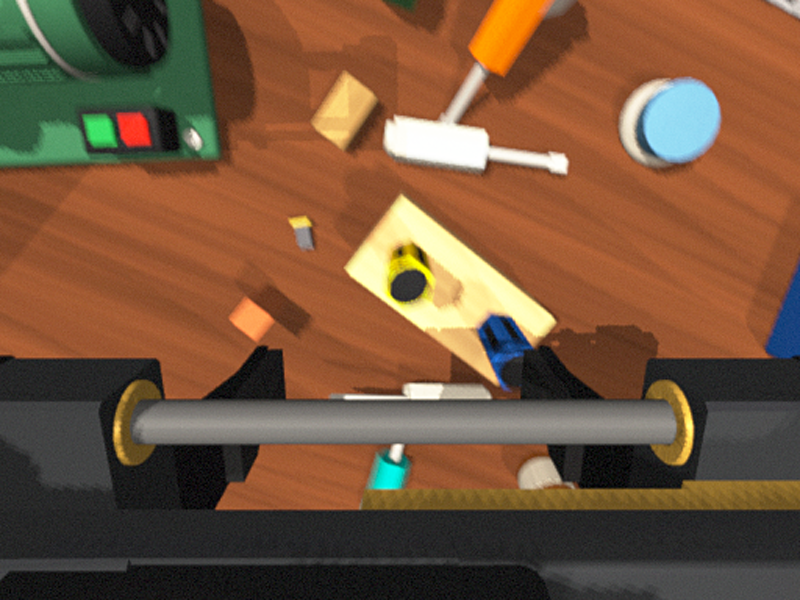

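```bash
python3 - <<'E'
from h import *
p=env.camera_params("wrist");a=env.read_camera("wrist")[:,:,::-1].copy();cv2.imwrite("pics/w2.png",a)
o=env.get_obs();print(np.round(o["tool_pos"],4),o["tool_rot"],o["joint_velocities"].round(2));np.save("w2.npy",p["extrinsics"])
m=cv2.inRange(cv2.cvtColor(a,cv2.COLOR_BGR2HSV),(20,150,60),(34,255,255));ys,xs=np.where(m>0)
k=(abs(xs-262)<25)&(abs(ys-180)<35);print(xs[k].mean(),ys[k].mean(),xs[k].min(),xs[k].max(),ys[k].min(),ys[k].max())
cv2.imwrite("pics/w2c.png",cv2.resize(a[140:220,220:300],(800,600)[::-1] and (600,600),interpolation=cv2.INTER_CUBIC))
E
```

```text
[ 0.5122 -0.2055  0.2324] [-179.85608634   -0.18687116   24.51387983] [ 2.8  -0.19  5.09  0.66  3.18  0.92  3.27]
268.91407678244974 181.60146252285193 255 286 164 208
```

View pics/w2c.png

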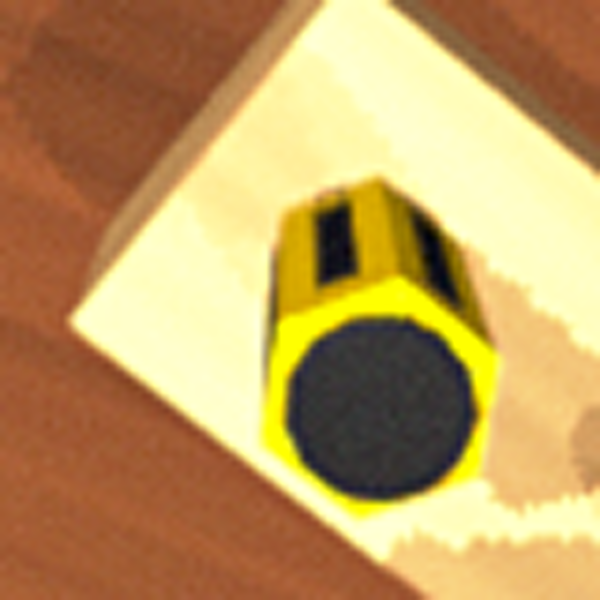

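```bash
python3 - <<'E'
from h import *
p=env.camera_params("wrist");p["extrinsics"]=np.load("w2.npy")
V=np.array([onz(p,220+x/7.5-.4,140+y/7.5-.4,.149)[:2] for x,y in[(402,278),(497,352),(480,475),(362,518),(263,440),(280,322)]])
print(V.mean(0),np.linalg.norm(V-V.mean(0),axis=1));W=V-V.mean(0);a=np.degrees(np.arctan2(W[:,1],W[:,0]));print(a,a%60, "normals mod60",(np.degrees(np.angle(np.exp(6j*np.radians(a)).mean()))/6+30)%60)
o=env.get_obs();print(np.round(o["tool_pos"],4),o["tool_rot"])
C=[onz(p,220+x/7.5-.4,140+y/7.5-.4,.075)[:2] for x,y in[(70,320),(355,-20)]];print(C)
E
```

```text
[ 0.51321467 -0.21708863] [0.01590195 0.01587938 0.01643542 0.01621326 0.01598392 0.01625281]
[  15.40949605  -42.88608403 -103.98085129 -163.44603115  134.76949438
   76.46590093] [15.40949605 17.11391597 16.01914871 16.55396885 14.76949438 16.46590093] normals mod60 46.055630904935924
[ 0.5122 -0.2055  0.2324] [-179.85608634   -0.18687116   24.51387983]
[array([ 0.48656381, -0.17803398]), array([ 0.553916  , -0.19672846])]
```

>>> jog_arm(motion=[{"x": -0.4,"y": 1.1,"z": 0,"ax": 0,"ay": 0,"az": 8.5},{"x": 0,"y": 0,"z": 2,"ax": 0,"ay": 0,"az": 0},{"x": 0,"y": 0,"z": 2,"ax": 0,"ay": 0,"az": 0},{"x": 0,"y": 0,"z": 2,"ax": 0,"ay": 0,"az": 0},{"x": 0,"y": 0,"z": 0,"ax": 0,"ay": 0,"az": 0}], claw=0.4)

```text
time_s: 1.7
tool_pos: [0.5068, -0.2251, 0.169]
tool_rot: [-179.8, 0.3, 15.3]
force: [0.1, 0.3, 0.4]
grip_width: 0.0622
grasp_force: 0.0
```

```bash
python3 - <<'E'
from h import *
p=env.camera_params("wrist");a=env.read_camera("wrist")[:,:,::-1].copy();cv2.imwrite("pics/w3.png",a)
o=env.get_obs();print(np.round(o["tool_pos"],4),o["tool_rot"],o["joint_velocities"].round(2))
m=cv2.inRange(cv2.cvtColor(a,cv2.COLOR_BGR2HSV),(20,150,60),(34,255,255))
# dome: dark blob nearest expected
e=proj(p,np.array([.5132,-.2171,.154]));g=cv2.inRange(a,(20,20,20),(75,75,75))
n,_,s,c=cv2.connectedComponentsWithStats(g)
for i in range(1,n):
    if np.linalg.norm(c[i]-e)<25 and s[i,4]>60:print(e,c[i],s[i],onz(p,*c[i],.154))
E
```

```text
[ 0.508  -0.2254  0.1709] [-1.79876821e+02  1.60186343e-01  1.53009510e+01] [ 0.03 -1.09 -0.17 -2.66 -0.19  0.35 -0.04]
[247.9919259  198.50354585] [247.87080103 198.06330749] [232 183  33  32 774] [ 0.51350085 -0.21692959  0.154     ]
```

>>> jog_arm(motion=[{"x": 0.7,"y": -0.7,"z": 0,"ax": 0,"ay": 0,"az": 0},{"x": 0,"y": 0,"z": 0,"ax": 0,"ay": 0,"az": 0},{"x": 0,"y": 0,"z": 2,"ax": 0,"ay": 0,"az": 0},{"x": 0,"y": 0,"z": 1,"ax": 0,"ay": 0,"az": 0},{"x": 0,"y": 0,"z": 0,"ax": 0,"ay": 0,"az": 0}])

```text
time_s: 2.25
tool_pos: [0.5135, -0.2164, 0.1412]
tool_rot: [-179.9, 0.1, 15.3]
force: [-0.4, 0.3, -0.5]
grip_width: 0.0608
grasp_force: 0.0
```

>>> jog_arm(motion=[{"x": 0,"y": 0,"z": 1.5,"ax": 0,"ay": 0,"az": -0.5},{"x": 0,"y": 0,"z": 1.5,"ax": 0,"ay": 0,"az": 0},{"x": 0,"y": 0,"z": 1.2,"ax": 0,"ay": 0,"az": 0},{"x": 0,"y": 0,"z": 0,"ax": 0,"ay": 0,"az": 0},{"x": 0,"y": 0,"z": 0,"ax": 0,"ay": 0,"az": 0}])

```text
time_s: 2.75
tool_pos: [0.5141, -0.2167, 0.0999]
tool_rot: [-180.0, 0.0, 15.8]
force: [-0.2, 0.5, -0.4]
grip_width: 0.0605
grasp_force: 0.0
```

>>> jog_arm(motion=[{"x": 0,"y": 0,"z": 0,"ax": 0,"ay": 0,"az": 0},{"x": 0,"y": 0,"z": 0,"ax": 0,"ay": 0,"az": 0},{"x": 0,"y": 0,"z": 0,"ax": 0,"ay": 0,"az": 0},{"x": 0,"y": 0,"z": 0,"ax": 0,"ay": 0,"az": 0},{"x": 0,"y": 0,"z": 0,"ax": 0,"ay": 0,"az": 0}], claw=-1, squeeze=50)

```text
time_s: 3.25
tool_pos: [0.5144, -0.2169, 0.1005]
tool_rot: [180.0, -0.0, 15.8]
force: [-1.0, -0.5, 0.7]
grip_width: 0.0287
grasp_force: 0.2
```

>>> jog_arm(motion=[{"x": 0,"y": 0,"z": 0,"ax": 0,"ay": 0,"az": 0},{"x": 0,"y": 0,"z": 0,"ax": 0,"ay": 0,"az": 0},{"x": 0,"y": 0,"z": -1,"ax": 0,"ay": 0,"az": 0},{"x": 0,"y": 0,"z": -2,"ax": 0,"ay": 0,"az": 0},{"x": 0,"y": 0,"z": -3,"ax": 0,"ay": 0,"az": 0}])

```text
time_s: 3.75
tool_pos: [0.5129, -0.2163, 0.1597]
tool_rot: [-179.9, 0.2, 15.8]
force: [0.8, 0.1, -1.4]
grip_width: 0.0273
grasp_force: 49.9
```

>>> jog_arm(motion=[{"x": 0,"y": 0,"z": -4,"ax": 0,"ay": 0,"az": 0},{"x": 0,"y": 0,"z": -4,"ax": 0,"ay": 0,"az": 0},{"x": 0,"y": 0,"z": -3,"ax": 0,"ay": 0,"az": 0},{"x": 0,"y": 0,"z": 0,"ax": 0,"ay": 0,"az": 0},{"x": 0,"y": 0,"z": 0,"ax": 0,"ay": 0,"az": 0}])

```text
time_s: 4.25
tool_pos: [0.5144, -0.2168, 0.2708]
tool_rot: [180.0, -0.0, 15.8]
force: [0.3, -0.3, -1.5]
grip_width: 0.0276
grasp_force: 49.9
```

```bash
python3 - <<'E'
from h import *
o=env.get_obs();print(np.round(o["tool_pos"],4),o["tool_rot"],o["grasp_force"],o["grip_width"],o["qpos"].round(1))
T=o["tool_pos"]-np.array([0,0,.0955]);im=[]
for n in("scene","side","wrist"):
    p=env.camera_params(n);a=env.read_camera(n)[:,:,::-1].copy();cv2.imwrite(f"pics/{n}4.png",a);u=proj(p,T);print(n,u)
    x,y=np.clip(int(u[0])-20,0,472),np.clip(int(u[1])-30,0,344);print(x,y);im.append(cv2.resize(a[y:y+40,x:x+40],(260,260),interpolation=2))
cv2.imwrite("pics/c4.png",np.hstack(im))
E
```

```text
[ 0.5144 -0.2168  0.2708] [ 1.79956365e+02 -3.55809516e-02  1.58286405e+01] 49.93276649736799 0.027617687604296448 [ 40.    6.6 -21.8  88.2   2.5  85.6 -56. ]
scene [210.81528198 165.23753234]
190 135
side [283.00526695 152.21993854]
263 122
wrist [257.19104964 181.71940524]
237 151
```

View pics/c4.png

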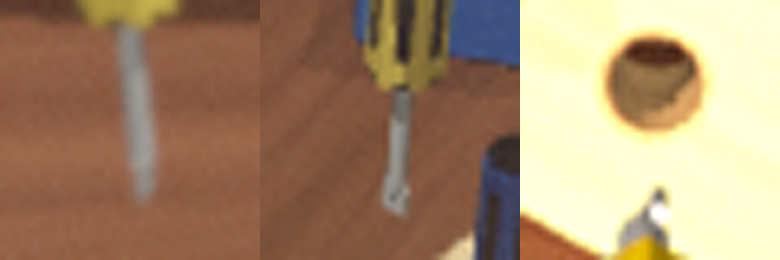

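```bash
python3 - <<'E'
from h import *
o=env.get_obs();T=o["tool_pos"]-np.array([0,0,.0955])
for n in("scene","side","wrist"):
    p=env.camera_params(n);print(n)
    for a in(46,106,166):
        d=np.array([np.cos(np.radians(a)),np.sin(np.radians(a)),0])*.006
        print(a,[np.round(proj(p,T+s*d+[0,0,h]),1).tolist() for s in(1,-1) for h in (0,.01)])
g=cv2.imread("pics/wrist4.png",0);print(g[174:193,248:270])
g=cv2.imread("pics/side4.png",0);print(g[144:158,277:292])
E
```

```text
scene
46 [[213.0, 166.7], [212.7, 162.8], [209.1, 165.1], [208.7, 161.2]]
106 [[213.6, 165.4], [213.3, 161.5], [208.4, 166.4], [208.1, 162.5]]
166 [[211.7, 164.6], [211.4, 160.7], [210.3, 167.2], [210.0, 163.3]]
side
46 [[281.2, 153.5], [281.4, 150.6], [285.3, 152.7], [285.6, 149.7]]
106 [[283.0, 154.4], [283.2, 151.5], [283.6, 151.7], [283.8, 148.8]]
166 [[285.0, 154.0], [285.3, 151.1], [281.5, 152.1], [281.8, 149.2]]
wrist
46 [[253.6, 176.9], [253.5, 179.4], [259.8, 187.1], [259.8, 189.9]]
106 [[250.6, 182.1], [250.4, 184.7], [262.8, 182.1], [263.0, 184.6]]
166 [[253.7, 187.2], [253.6, 189.9], [259.8, 176.9], [259.8, 179.4]]
[[249 250 250 250 250 250 249 250 250 249 249 250 250 250 250 250 250 249
  249 248 248 248]
 [250 250 250 250 250 250 250 250 250 250 250 250 250 250 250 250 250 250
  249 249 249 248]
 [249 250 249 250 250 250 250 250 250 250 250 250 250 249 250 250 250 250
  250 249 249 249]
 [249 249 250 249 250 250 250 250 250 250 250 250 250 250 250 250 251 250
  250 250 250 249]
 [249 249 249 249 249 249 250 250 250 250 250 249 250 249 250 250 250 250
  250 250 250 250]

[... 1485 characters left out ...]
9  97]
 [ 90  93  95  97  92 101 144 138 100  92  97  98  97 100 100]
 [ 91  92  95  95  91 106 145 133  98  95  97  99 101  99  96]
 [ 96  96  94  96  90 132 147 132 102  99  98 100  97  97  96]
 [ 95  97  97  93  98 137 144 127 121  98 102  95  93  94  94]
 [ 93  98  92  90 107 140 133 121 147 102  97  93  92  96 100]
 [ 96  94  90  97 110 143 110 143 115  98  95  91  93  97  99]
 [ 98  94  92  97 106 138 142 143 110  96  93  95  98  99  98]
 [ 91  91  96  99 100 108 127 139 112  95  97  99 101 100  99]
 [ 91  95  95  99  98  97  96 104 104  93  96  99  99 100  97]
 [ 98  97  98  95  98  96  93  95  94  95  98 102 100  98  99]
 [ 96  98  98  94  97  93  97  96  93  98 102 102  99  99  98]]
```

>>> jog_arm(motion=[{"x": 0,"y": 0,"z": 0,"ax": 0,"ay": 0,"az": -8.3},{"x": 0,"y": 0,"z": 0,"ax": 0,"ay": 0,"az": -8.3},{"x": 0,"y": 0,"z": 0,"ax": 0,"ay": 0,"az": -8.3},{"x": 0,"y": 0,"z": 0,"ax": 0,"ay": 0,"az": -8.3},{"x": 0,"y": 0,"z": 0,"ax": 0,"ay": 0,"az": -8.2}])

```text
time_s: 4.9
tool_pos: [0.5135, -0.2166, 0.2686]
tool_rot: [-179.8, 0.0, 57.6]
force: [-0.2, -0.0, -1.7]
grip_width: 0.0271
grasp_force: 49.9
```

>>> jog_arm(motion=[{"x": 4.3,"y": -2,"z": 0,"ax": 0,"ay": 0,"az": 0},{"x": 4.3,"y": -2,"z": 0,"ax": 0,"ay": 0,"az": 0},{"x": 4.3,"y": -2,"z": 0,"ax": 0,"ay": 0,"az": 0},{"x": 4.3,"y": -2,"z": 0,"ax": 0,"ay": 0,"az": 0},{"x": 4.3,"y": -2,"z": 0,"ax": 0,"ay": 0,"az": 0}])

```text
time_s: 5.4
tool_pos: [0.5459, 0.0197, 0.269]
tool_rot: [-179.9, 0.1, 57.2]
force: [0.1, 0.4, -1.4]
grip_width: 0.0277
grasp_force: 49.9
```

>>> jog_arm(motion=[{"x": 2,"y": -1,"z": 0,"ax": 0,"ay": 0,"az": 0},{"x": 2,"y": -1,"z": 0,"ax": 0,"ay": 0,"az": 0},{"x": 0,"y": 0,"z": 0,"ax": 0,"ay": 0,"az": 0},{"x": 0,"y": 0,"z": 0,"ax": 0,"ay": 0,"az": 0},{"x": 0,"y": 0,"z": 0,"ax": 0,"ay": 0,"az": 0}])

```text
time_s: 5.9
tool_pos: [0.5512, 0.0606, 0.2695]
tool_rot: [-180.0, 0.1, 57.1]
force: [-0.5, -0.4, -1.3]
grip_width: 0.0274
grasp_force: 49.9
```

```bash
python3 - <<'E'
from h import *
p=env.camera_params("wrist");a=env.read_camera("wrist")[:,:,::-1].copy();cv2.imwrite("pics/w5.png",a);np.save("w5.npy",p["extrinsics"])
o=env.get_obs();print(np.round(o["tool_pos"],4),o["tool_rot"],o["joint_velocities"].round(2),o["qpos"].round(1))
t=proj(p,o["tool_pos"]-[0,0,.0955]);c=proj(p,np.array([.567,.09,.15]));print(t,c)
print(blobs(a,(0,150,80),(5,255,255)))
x,y=int(min(t[0],c[0]))-45,max(0,int(min(t[1],c[1]))-45);print(x,y)
cv2.imwrite("pics/c5.png",cv2.resize(a[y:y+120,x:x+120],(600,600),interpolation=cv2.INTER_CUBIC))
E
```

```text
[0.5514 0.0605 0.2697] [-1.79976636e+02  7.34512019e-02  5.70706665e+01] [ 0.07 -0.2  -0.2  -0.21 -0.25  0.03 -0.18] [ 24.5   7.6 -37.   88.2   4.6  85.7 -45.5]
[256.83941533 181.44518927] [254.07136872 144.39132982]
[([252.7, 146.4], [241, 135, 24, 24, 429])]
209 99
```

View pics/c5.png

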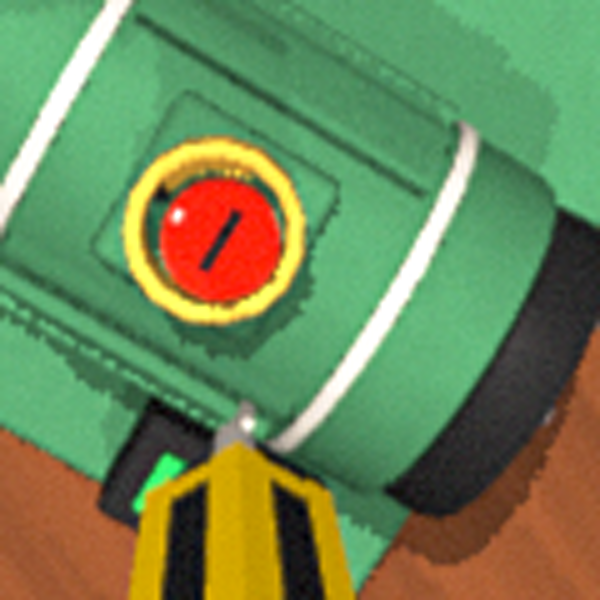

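```bash
python3 - <<'E'
from h import *
p=env.camera_params("wrist");p["extrinsics"]=np.load("w5.npy");a=cv2.imread("pics/w5.png")
o=env.get_obs();T=o["tool_pos"]-[0,0,.0955];t=proj(p,T)
q=lambda x,y,z:onz(p,209+x/5-.4,99+y/5-.4,z)
s1,s2=q(238,210,.149),q(205,270,.149);c=(s1+s2)/2;d=s1-s2
print("slot",c,np.linalg.norm(d),np.degrees(np.arctan2(d[1],d[0])))
print("cap",onz(p,252.7,146.4,.149),"ring",q(214,231,.144))
for D in((0,0),(-1.2,2.3)):
    tip=onz(p,t[0]+D[0],t[1]+D[1],T[2]);dl=c-tip;y=np.radians(o["tool_rot"][2])
    print(tip,dl,"tool x,y",dl[0]*np.cos(y)+dl[1]*np.sin(y),dl[0]*np.sin(y)-dl[1]*np.cos(y))
print(a[174:192,250:268,1])
# side view check of tip, settled
s=env.camera_params("side");b=env.read_camera("side")[:,:,::-1].copy();cv2.imwrite("pics/s5.png",b);u=proj(s,T);print(u);x,y=int(u[0]),int(u[1]);print(x-8,y-10);print(b[y-10:y+6,x-8:x+9,1])
E
```

```text
slot [0.56462332 0.08862922 0.149     ] 0.014194313376370202 28.062576885943358
cap [0.56459607 0.08893267 0.149     ] ring [0.56393156 0.09055361 0.144     ]
[0.55137577 0.06054065 0.17424805] [ 0.01324756  0.02808857 -0.02524805] tool x,y 0.03077733579511274 -0.004149837785336452
[0.54911049 0.05922187 0.17424805] [ 0.01551283  0.02940735 -0.02524805] tool x,y 0.03311565015787656 -0.002965392857591608
[[ 91 106 123 135 141 142 146 147 144 145 142 142 144 148 149 146 150 153]
 [ 91  88  95 107 130 137 138 140 145 148 144 147 141 145 149 146 148 149]
 [143 107 100  94 120 121 132 138 141 145 145 147 149 142 143 145 146 145]
 [169 163 133 110 108  95 103 125 132 133 144 147 150 147 145 143 142 145]
 [173 175 163 149 121  99  92 109 111 122 135 140 144 147 145 146 149 148]
 [168 171 174 167 164 143 104 120 118 110 118 132 139 141 147 146 151 138]
 [127 153 171 169 172 168 145 136 137 123  97 108 124 129 141 141 146 117]
 [107 111 139 167 174 169 148 136 139 129 108  90 113 111 122 136 130 104]
 [115 112 114 128 153 157 135 163 197 162 143 117 115 110 103 105  99  84]
 [138 170 130 144 
[... 1130 characters left out ...]
 80  80  81  86  88 100 153 145 113  88  88  86  86  81  79]
 [ 65  72  74  78  80  86  84 137 149 143 115  93  95  88  83  81  83]
 [ 44  44  43  43  40  51  74 172 151 144 121 116 126  89  84  82  82]
 [ 46  49  45  44  43  45  33 145 152 141 116 116 103  84  80  80  85]
 [ 45  49  46  43  47  47  41 143 143 118 117 143  99  81  80  81  82]
 [ 70  67  62  56  48  42  39 117 142 141 142 141  88  66  78  82  86]
 [128 127 109 104  90  75  62 102 117 115 114 116  62  33  50  80  79]
 [149 146 148 144 145 142 123 118  81  54  47  38  28  37  29  47  79]
 [150 148 149 145 143 141 141 137 137 113  86  63  48  35  18  31  63]
 [148 146 150 147 146 142 142 138 135 131 129 128  82  52  36  27  18]]
```

>>> jog_arm(motion=[{"x": 1.6,"y": -0.17,"z": 0,"ax": 0,"ay": 0,"az": -0.6},{"x": 1.6,"y": -0.18,"z": 0,"ax": 0,"ay": 0,"az": 0},{"x": 0,"y": 0,"z": 0.8,"ax": 0,"ay": 0,"az": 0},{"x": 0,"y": 0,"z": 0.8,"ax": 0,"ay": 0,"az": 0},{"x": 0,"y": 0,"z": 0,"ax": 0,"ay": 0,"az": 0}])

```text
time_s: 6.5
tool_pos: [0.5647, 0.0903, 0.2523]
tool_rot: [-179.9, 0.2, 57.8]
force: [-0.1, -0.9, -0.8]
grip_width: 0.0276
grasp_force: 49.9
```

```bash
python3 - <<'E'
from h import *
o=env.get_obs();print(np.round(o["tool_pos"],4),o["tool_rot"],o["force"])
im=[];T=o["tool_pos"]-[0,0,.0955]
for n in("scene","side","wrist"):
    p=env.camera_params(n);a=env.read_camera(n)[:,:,::-1].copy();cv2.imwrite(f"pics/{n}6.png",a);u=proj(p,T);x,y=int(u[0])-20,int(u[1])-22;print(n,u,x,y)
    im.append(cv2.resize(a[y:y+40,x:x+40],(266,266),interpolation=cv2.INTER_CUBIC))
cv2.imwrite("pics/c6.png",np.hstack(im))
E
```

```text
[0.5647 0.0903 0.2523] [-1.79872308e+02  1.50637794e-01  5.77818447e+01] [-0.07435329 -0.91515105 -0.81132044]
scene [351.27071198 176.80172181] 331 154
side [208.66022557 224.11525421] 188 202
wrist [256.17446631 181.53459712] 236 159
```

View pics/c6.png

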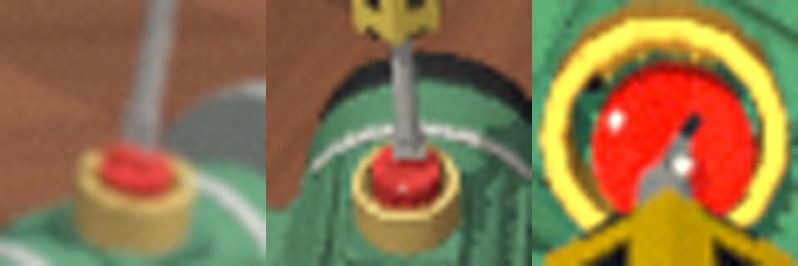

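>>> jog_arm(motion=[{"x": 0,"y": 0,"z": 0.2,"ax": 0,"ay": 0,"az": 0},{"x": 0,"y": 0,"z": 0.2,"ax": 0,"ay": 0,"az": 0},{"x": 0,"y": 0,"z": 0,"ax": 0,"ay": 0,"az": 0},{"x": 0,"y": 0,"z": 0,"ax": 0,"ay": 0,"az": 0},{"x": 0,"y": 0,"z": 0,"ax": 0,"ay": 0,"az": 0}])

```text
time_s: 7.15
tool_pos: [0.5658, 0.0914, 0.2504]
tool_rot: [180.0, -0.0, 57.8]
force: [0.2, 0.5, -1.2]
grip_width: 0.0272
grasp_force: 49.9
```

>>> jog_arm(motion=[{"x": 0,"y": 0,"z": 0.1,"ax": 0,"ay": 0,"az": 0},{"x": 0,"y": 0,"z": 0.1,"ax": 0,"ay": 0,"az": 0},{"x": 0,"y": 0,"z": 0,"ax": 0,"ay": 0,"az": 0},{"x": 0,"y": 0,"z": 0,"ax": 0,"ay": 0,"az": 0},{"x": 0,"y": 0,"z": 0,"ax": 0,"ay": 0,"az": 0}])

```text
time_s: 7.65
tool_pos: [0.5657, 0.0914, 0.2483]
tool_rot: [180.0, 0.0, 57.8]
force: [0.1, -0.6, -1.2]
grip_width: 0.0275
grasp_force: 49.9
```

>>> jog_arm(motion=[{"x": 0,"y": 0,"z": 0.1,"ax": 0,"ay": 0,"az": 0},{"x": 0,"y": 0,"z": 0.1,"ax": 0,"ay": 0,"az": 0},{"x": 0,"y": 0,"z": 0,"ax": 0,"ay": 0,"az": 0},{"x": 0,"y": 0,"z": 0,"ax": 0,"ay": 0,"az": 0},{"x": 0,"y": 0,"z": 0,"ax": 0,"ay": 0,"az": 0}])

```text
time_s: 8.15
tool_pos: [0.5659, 0.0915, 0.2466]
tool_rot: [180.0, -0.0, 57.8]
force: [-0.4, 0.2, 2.1]
grip_width: 0.0274
grasp_force: 50.0
```

>>> jog_arm(motion=[{"x": 0,"y": 0,"z": 0.1,"ax": 0,"ay": 0,"az": 0},{"x": 0,"y": 0,"z": 0.1,"ax": 0,"ay": 0,"az": 0},{"x": 0,"y": 0,"z": 0,"ax": 0,"ay": 0,"az": 0},{"x": 0,"y": 0,"z": 0,"ax": 0,"ay": 0,"az": 0},{"x": 0,"y": 0,"z": 0,"ax": 0,"ay": 0,"az": 0}])

```text
time_s: 8.65
tool_pos: [0.5659, 0.0915, 0.2446]
tool_rot: [180.0, -0.0, 57.8]
force: [-0.9, -0.8, 5.4]
grip_width: 0.0271
grasp_force: 50.0
```

>>> jog_arm(motion=[{"x": 0,"y": 0,"z": -0.1,"ax": 0,"ay": 0,"az": 0},{"x": 0,"y": 0,"z": 0,"ax": 0,"ay": 0,"az": 0},{"x": -0.025,"y": 0.043,"z": 0,"ax": 0,"ay": 0,"az": 0},{"x": -0.025,"y": 0.043,"z": 0,"ax": 0,"ay": 0,"az": 0},{"x": 0,"y": 0,"z": 0,"ax": 0,"ay": 0,"az": 0}])

```text
time_s: 9.15
tool_pos: [0.566, 0.0908, 0.2452]
tool_rot: [-180.0, -0.0, 57.8]
force: [-0.7, 0.6, 4.3]
grip_width: 0.0276
grasp_force: 50.0
```

>>> jog_arm(motion=[{"x": -0.025,"y": 0.043,"z": 0,"ax": 0,"ay": 0,"az": 0},{"x": 0,"y": 0,"z": 0,"ax": 0,"ay": 0,"az": 0},{"x": -0.025,"y": 0.043,"z": 0,"ax": 0,"ay": 0,"az": 0},{"x": 0,"y": 0,"z": 0,"ax": 0,"ay": 0,"az": 0},{"x": 0,"y": 0,"z": 0,"ax": 0,"ay": 0,"az": 0}])

```text
time_s: 9.65
tool_pos: [0.5663, 0.0901, 0.2452]
tool_rot: [-179.9, 0.0, 57.8]
force: [-2.5, 1.5, 5.5]
grip_width: 0.0273
grasp_force: 50.1
```

>>> jog_arm(motion=[{"x": -0.025,"y": 0.043,"z": 0,"ax": 0,"ay": 0,"az": 0},{"x": 0,"y": 0,"z": 0,"ax": 0,"ay": 0,"az": 0},{"x": -0.025,"y": 0.043,"z": 0,"ax": 0,"ay": 0,"az": 0},{"x": 0,"y": 0,"z": 0,"ax": 0,"ay": 0,"az": 0},{"x": 0,"y": 0,"z": 0,"ax": 0,"ay": 0,"az": 0}])

```text
time_s: 10.15
tool_pos: [0.5671, 0.0881, 0.2444]
tool_rot: [-180.0, 0.0, 57.8]
force: [-0.7, 2.0, 0.1]
grip_width: 0.0272
grasp_force: 50.0
```

>>> jog_arm(motion=[{"x": 0,"y": 0,"z": 0.1,"ax": 0,"ay": 0,"az": 0},{"x": 0,"y": 0,"z": 0,"ax": 0,"ay": 0,"az": 0},{"x": 0,"y": 0,"z": 0.1,"ax": 0,"ay": 0,"az": 0},{"x": 0,"y": 0,"z": 0,"ax": 0,"ay": 0,"az": 0},{"x": 0,"y": 0,"z": 0,"ax": 0,"ay": 0,"az": 0}])

```text
time_s: 10.65
tool_pos: [0.5671, 0.0885, 0.243]
tool_rot: [-180.0, 0.0, 57.8]
force: [-1.0, 1.3, -2.4]
grip_width: 0.0273
grasp_force: 50.0
```

>>> jog_arm(motion=[{"x": 0,"y": 0,"z": 0.1,"ax": 0,"ay": 0,"az": 0},{"x": 0,"y": 0,"z": 0,"ax": 0,"ay": 0,"az": 0},{"x": 0,"y": 0,"z": 0.1,"ax": 0,"ay": 0,"az": 0},{"x": 0,"y": 0,"z": 0,"ax": 0,"ay": 0,"az": 0},{"x": 0,"y": 0,"z": 0,"ax": 0,"ay": 0,"az": 0}])

```text
time_s: 11.15
tool_pos: [0.5674, 0.0888, 0.242]
tool_rot: [179.9, -0.0, 57.8]
force: [-0.8, 2.0, 4.0]
grip_width: 0.0272
grasp_force: 50.1
```

>>> jog_arm(motion=[{"x": 0,"y": 0,"z": 0.1,"ax": 0,"ay": 0,"az": 0},{"x": 0,"y": 0,"z": 0,"ax": 0,"ay": 0,"az": 0},{"x": 0,"y": 0,"z": 0.1,"ax": 0,"ay": 0,"az": 0},{"x": 0,"y": 0,"z": 0,"ax": 0,"ay": 0,"az": 0},{"x": 0,"y": 0,"z": 0,"ax": 0,"ay": 0,"az": 0}])

```text
time_s: 11.65
tool_pos: [0.5674, 0.0888, 0.2397]
tool_rot: [180.0, -0.0, 57.8]
force: [-1.5, 1.9, 4.5]
grip_width: 0.0277
grasp_force: 50.1
```

>>> jog_arm(motion=[{"x": 0,"y": 0,"z": 0.1,"ax": 0,"ay": 0,"az": 0},{"x": 0,"y": 0,"z": 0.1,"ax": 0,"ay": 0,"az": 0},{"x": 0,"y": 0,"z": 0.1,"ax": 0,"ay": 0,"az": 0},{"x": 0,"y": 0,"z": 0,"ax": 0,"ay": 0,"az": 0},{"x": 0,"y": 0,"z": 0,"ax": 0,"ay": 0,"az": 0}])

```text
time_s: 12.15
tool_pos: [0.5675, 0.0888, 0.237]
tool_rot: [179.9, -0.0, 57.8]
force: [-1.1, 1.4, 6.1]
grip_width: 0.0279
grasp_force: 50.1
```

>>> jog_arm(motion=[{"x": 0,"y": 0,"z": 0.05,"ax": 0,"ay": 0,"az": 0},{"x": 0,"y": 0,"z": 0,"ax": 0,"ay": 0,"az": 0},{"x": 0,"y": 0,"z": 0,"ax": 0,"ay": 0,"az": 0},{"x": 0,"y": 0,"z": 0,"ax": 0,"ay": 0,"az": 0},{"x": 0,"y": 0,"z": 0,"ax": 0,"ay": 0,"az": 0}])

```text
time_s: 12.65
tool_pos: [0.5675, 0.0889, 0.2366]
tool_rot: [179.9, -0.0, 57.8]
force: [-1.1, 0.3, 6.5]
grip_width: 0.0273
grasp_force: 50.1
```

>>> jog_arm(motion=[{"x": 0,"y": 0,"z": 0.05,"ax": 0,"ay": 0,"az": 0},{"x": 0,"y": 0,"z": 0,"ax": 0,"ay": 0,"az": 0},{"x": 0,"y": 0,"z": 0.05,"ax": 0,"ay": 0,"az": 0},{"x": 0,"y": 0,"z": 0,"ax": 0,"ay": 0,"az": 0},{"x": 0,"y": 0,"z": 0,"ax": 0,"ay": 0,"az": 0}])

```text
time_s: 13.15
tool_pos: [0.5675, 0.0889, 0.2357]
tool_rot: [179.9, -0.0, 57.8]
force: [-1.3, 0.8, 5.8]
grip_width: 0.0275
grasp_force: 50.1
```

>>> jog_arm(motion=[{"x": 0,"y": 0,"z": 0.05,"ax": 0,"ay": 0,"az": 0},{"x": 0,"y": 0,"z": 0,"ax": 0,"ay": 0,"az": 0},{"x": 0,"y": 0,"z": 0,"ax": 0,"ay": 0,"az": 0},{"x": 0,"y": 0,"z": 0,"ax": 0,"ay": 0,"az": 0},{"x": 0,"y": 0,"z": 0,"ax": 0,"ay": 0,"az": 0}])

```text
time_s: 13.65
tool_pos: [0.5675, 0.0889, 0.2353]
tool_rot: [179.9, -0.0, 57.8]
force: [-1.9, -0.1, 7.8]
grip_width: 0.0273
grasp_force: 50.1
```

>>> jog_arm(motion=[{"x": 0,"y": 0,"z": 0.02,"ax": 0,"ay": 0,"az": 5},{"x": 0,"y": 0,"z": 0,"ax": 0,"ay": 0,"az": 5},{"x": 0,"y": 0,"z": 0,"ax": 0,"ay": 0,"az": 5},{"x": 0,"y": 0,"z": 0,"ax": 0,"ay": 0,"az": 0},{"x": 0,"y": 0,"z": 0,"ax": 0,"ay": 0,"az": 0}])

```text
time_s: 14.15
tool_pos: [0.5677, 0.0887, 0.2352]
tool_rot: [179.9, -0.1, 42.8]
force: [-1.2, 1.3, 7.0]
grip_width: 0.0274
grasp_force: 50.1
```

```bash
python3 - <<'E'
from h import *
F=[]
o=env.get_obs();print(o["force"].round(2),o["wrist_torque"].round(3),o["tool_pos"].round(4),o["tool_rot"].round(2))
E
```

```text
[-1.16  1.26  7.05] [0.271 0.405 0.012] [0.5677 0.0887 0.2352] [ 1.7991e+02 -6.0000e-02  4.2810e+01]
```

Turning freely with small side forces; continue.

>>> jog_arm(motion=[{"x": 0,"y": 0,"z": 0.02,"ax": 0,"ay": 0,"az": 6},{"x": 0,"y": 0,"z": 0,"ax": 0,"ay": 0,"az": 6},{"x": 0,"y": 0,"z": 0,"ax": 0,"ay": 0,"az": 6},{"x": 0,"y": 0,"z": 0,"ax": 0,"ay": 0,"az": 0},{"x": 0,"y": 0,"z": 0,"ax": 0,"ay": 0,"az": 0}])

```text
time_s: 14.65
tool_pos: [0.5678, 0.0883, 0.235]
tool_rot: [179.9, -0.1, 24.8]
force: [-0.7, 0.8, 8.0]
grip_width: 0.0272
grasp_force: 50.0
```

>>> jog_arm(motion=[{"x": 0,"y": 0,"z": 0,"ax": 0,"ay": 0,"az": 6},{"x": 0,"y": 0,"z": 0,"ax": 0,"ay": 0,"az": 6},{"x": 0,"y": 0,"z": 0,"ax": 0,"ay": 0,"az": 6},{"x": 0,"y": 0,"z": 0,"ax": 0,"ay": 0,"az": 0},{"x": 0,"y": 0,"z": 0,"ax": 0,"ay": 0,"az": 0}])

```text
time_s: 15.15
tool_pos: [0.5677, 0.0877, 0.2349]
tool_rot: [179.9, -0.1, 6.8]
force: [-2.4, 0.2, 7.5]
grip_width: 0.0277
grasp_force: 49.9
```

>>> jog_arm(motion=[{"x": 0,"y": 0,"z": 0,"ax": 0,"ay": 0,"az": 6},{"x": 0,"y": 0,"z": 0,"ax": 0,"ay": 0,"az": 6},{"x": 0,"y": 0,"z": 0,"ax": 0,"ay": 0,"az": 6},{"x": 0,"y": 0,"z": 0,"ax": 0,"ay": 0,"az": 0},{"x": 0,"y": 0,"z": 0,"ax": 0,"ay": 0,"az": 0}])

```text
time_s: 15.65
tool_pos: [0.5674, 0.0872, 0.2348]
tool_rot: [179.9, -0.1, -11.2]
force: [-2.1, -0.4, 8.2]
grip_width: 0.0274
grasp_force: 49.9
```

```bash
python3 - <<'E'
from h import *
o=env.get_obs();print(o["force"].round(2),o["wrist_torque"].round(3),o["tool_pos"].round(4),o["tool_rot"].round(2),o["qpos"].round(1))
E
```

```text
[-2.1  -0.44  8.15] [-0.266  0.788  0.04 ] [0.5674 0.0872 0.2348] [ 1.7987e+02 -8.0000e-02 -1.1240e+01] [  16.3   10.1  -31.6   89.2    5.5   82.1 -116.9]
```

>>> jog_arm(motion=[{"x": 0,"y": 0,"z": 0,"ax": 0,"ay": 0,"az": 3},{"x": 0,"y": 0,"z": 0,"ax": 0,"ay": 0,"az": 3},{"x": 0,"y": 0,"z": 0,"ax": 0,"ay": 0,"az": 2},{"x": 0,"y": 0,"z": 0,"ax": 0,"ay": 0,"az": 0},{"x": 0,"y": 0,"z": 0,"ax": 0,"ay": 0,"az": 0}])

```text
time_s: 16.15
tool_pos: [0.5672, 0.087, 0.2347]
tool_rot: [179.9, -0.1, -19.2]
force: [-2.9, -2.4, 8.3]
grip_width: 0.0275
grasp_force: 49.9
```

```bash
python3 - <<'E'
from h import *
o=env.get_obs();print(o["force"].round(2),o["wrist_torque"].round(3),o["tool_pos"].round(4),o["tool_rot"].round(2),o["qpos"].round(1))
E
```

```text
[-2.94 -2.37  8.29] [-0.404  0.818  0.01 ] [0.5672 0.087  0.2347] [ 1.7986e+02 -8.0000e-02 -1.9240e+01] [  15.7   10.1  -30.9   89.3    5.4   82.1 -124.8]
```

>>> jog_arm(motion=[{"x": 0,"y": 0,"z": 0,"ax": 0,"ay": 0,"az": 2},{"x": 0,"y": 0,"z": 0,"ax": 0,"ay": 0,"az": 1},{"x": 0,"y": 0,"z": 0,"ax": 0,"ay": 0,"az": 0},{"x": 0,"y": 0,"z": 0,"ax": 0,"ay": 0,"az": 0},{"x": 0,"y": 0,"z": 0,"ax": 0,"ay": 0,"az": 0}])

```text
time_s: 16.65
tool_pos: [0.5673, 0.087, 0.2348]
tool_rot: [179.9, -0.1, -22.2]
force: [-2.2, -1.2, 7.4]
grip_width: 0.0277
grasp_force: 49.9
```

```bash
python3 - <<'E'
from h import *
o=env.get_obs();print(o["force"].round(2),o["wrist_torque"].round(3),o["tool_pos"].round(4),o["tool_rot"].round(2),o["qpos"].round(1))
E
```

```text
[-2.21 -1.25  7.43] [-0.433  0.874  0.012] [0.5673 0.087  0.2348] [ 1.7987e+02 -9.0000e-02 -2.2240e+01] [  15.5   10.   -30.6   89.3    5.3   82.1 -127.7]
```

>>> jog_arm(motion=[{"x": 0,"y": 0,"z": -0.1,"ax": 0,"ay": 0,"az": 0},{"x": 0,"y": 0,"z": -0.1,"ax": 0,"ay": 0,"az": 0},{"x": 0,"y": 0,"z": -0.1,"ax": 0,"ay": 0,"az": 0},{"x": 0,"y": 0,"z": 0,"ax": 0,"ay": 0,"az": 0},{"x": 0,"y": 0,"z": 0,"ax": 0,"ay": 0,"az": 0}])

```text
time_s: 17.15
tool_pos: [0.5671, 0.0871, 0.2374]
tool_rot: [179.9, -0.1, -22.2]
force: [-1.9, -0.2, 6.3]
grip_width: 0.0273
grasp_force: 49.9
```

>>> jog_arm(motion=[{"x": 0,"y": 0,"z": -0.1,"ax": 0,"ay": 0,"az": 0},{"x": 0,"y": 0,"z": 0,"ax": 0,"ay": 0,"az": 0},{"x": 0,"y": 0,"z": -0.05,"ax": 0,"ay": 0,"az": 0},{"x": 0,"y": 0,"z": 0,"ax": 0,"ay": 0,"az": 0},{"x": 0,"y": 0,"z": 0,"ax": 0,"ay": 0,"az": 0}])

```text
time_s: 17.65
tool_pos: [0.5668, 0.0877, 0.2379]
tool_rot: [179.9, 0.0, -22.2]
force: [-2.6, -2.3, 2.7]
grip_width: 0.0271
grasp_force: 49.8
```

>>> jog_arm(motion=[{"x": 0,"y": 0,"z": -0.1,"ax": 0,"ay": 0,"az": 0},{"x": 0,"y": 0,"z": -0.1,"ax": 0,"ay": 0,"az": 0},{"x": 0,"y": 0,"z": -0.1,"ax": 0,"ay": 0,"az": 0},{"x": 0,"y": 0,"z": 0,"ax": 0,"ay": 0,"az": 0},{"x": 0,"y": 0,"z": 0,"ax": 0,"ay": 0,"az": 0}])

```text
time_s: 18.15
tool_pos: [0.5667, 0.0885, 0.2409]
tool_rot: [179.9, 0.1, -22.2]
force: [-2.4, -2.4, -2.8]
grip_width: 0.0271
grasp_force: 49.8
```

>>> jog_arm(motion=[{"x": 0,"y": 0,"z": -0.3,"ax": 0,"ay": 0,"az": 0},{"x": 0,"y": 0,"z": -1,"ax": 0,"ay": 0,"az": 0},{"x": 0,"y": 0,"z": -1,"ax": 0,"ay": 0,"az": 0},{"x": 0,"y": 0,"z": -1,"ax": 0,"ay": 0,"az": 0},{"x": 0,"y": 0,"z": 0,"ax": 0,"ay": 0,"az": 0}])

```text
time_s: 18.65
tool_pos: [0.5686, 0.0896, 0.2772]
tool_rot: [-179.8, -0.2, -22.2]
force: [0.3, 0.4, -0.5]
grip_width: 0.0276
grasp_force: 50.0
```

```bash
python3 - <<'E'
from h import *
o=env.get_obs();print(np.round(o["tool_pos"],4),o["tool_rot"],o["force"])
im=[]
for n in("scene","side","wrist"):
    p=env.camera_params(n);a=env.read_camera(n)[:,:,::-1].copy();cv2.imwrite(f"pics/{n}7.png",a);u=proj(p,np.array([.565,.089,.145]));x,y=int(u[0])-20,int(u[1])-20;print(n,u,x,y)
    im.append(cv2.resize(a[y:y+40,x:x+40],(266,266),interpolation=cv2.INTER_CUBIC))
cv2.imwrite("pics/c7.png",np.hstack(im))
E
```

```text
[0.5686 0.0896 0.2772] [-179.84681879   -0.23867805  -22.15395069] [ 0.26223209  0.37872252 -0.51712377]
scene [349.93663985 181.42406855] 329 161
side [209.0561244  227.16046309] 189 207
wrist [257.92307473 177.30690217] 237 157
```

View pics/c7.png

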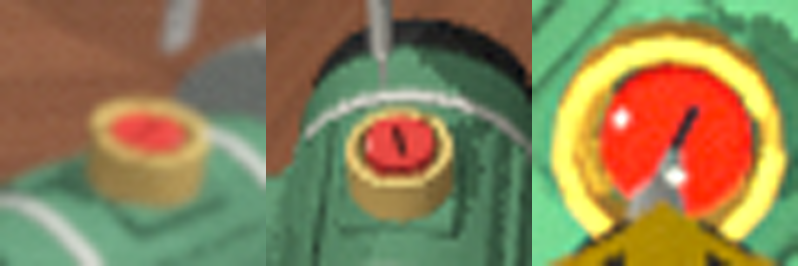

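>>> jog_arm(motion=[{"x": 0,"y": 0,"z": 0,"ax": 0,"ay": 0,"az": -7.6},{"x": 0,"y": 0,"z": 0,"ax": 0,"ay": 0,"az": -7.6},{"x": 0,"y": 0,"z": 0,"ax": 0,"ay": 0,"az": -7.6},{"x": 0,"y": 0,"z": 0,"ax": 0,"ay": 0,"az": -7.6},{"x": 0,"y": 0,"z": 0,"ax": 0,"ay": 0,"az": -7.6}])

```text
time_s: 19.3
tool_pos: [0.5668, 0.0887, 0.2737]
tool_rot: [-180.0, 0.1, 16.1]
force: [0.8, -1.4, -2.8]
grip_width: 0.0274
grasp_force: 50.0
```

>>> jog_arm(motion=[{"x": -1.9,"y": 4,"z": 0,"ax": 0,"ay": 0,"az": 0},{"x": -1.9,"y": 4,"z": 0,"ax": 0,"ay": 0,"az": 0},{"x": -1.9,"y": 4,"z": 0,"ax": 0,"ay": 0,"az": 0},{"x": -1.9,"y": 4,"z": 0,"ax": 0,"ay": 0,"az": 0},{"x": -1.9,"y": 4,"z": 0,"ax": 0,"ay": 0,"az": 0}])

```text
time_s: 19.8
tool_pos: [0.5294, -0.1312, 0.274]
tool_rot: [-180.0, 0.0, 15.8]
force: [0.7, 0.5, -1.9]
grip_width: 0.0276
grasp_force: 50.0
```

>>> jog_arm(motion=[{"x": -1.9,"y": 4,"z": 0,"ax": 0,"ay": 0,"az": 0},{"x": -1.9,"y": 3.5,"z": 0,"ax": 0,"ay": 0,"az": 0},{"x": 0,"y": 0,"z": 0,"ax": 0,"ay": 0,"az": 0},{"x": 0,"y": 0,"z": 0,"ax": 0,"ay": 0,"az": 0},{"x": 0,"y": 0,"z": 0,"ax": 0,"ay": 0,"az": 0}])

```text
time_s: 20.3
tool_pos: [0.5145, -0.2104, 0.2741]
tool_rot: [-179.9, -0.0, 15.9]
force: [0.3, 0.9, -1.3]
grip_width: 0.0275
grasp_force: 50.0
```

>>> jog_arm(motion=[{"x": -0.18,"y": 0.62,"z": 0,"ax": 0,"ay": 0,"az": 0},{"x": 0,"y": 0,"z": 0.3,"ax": 0,"ay": 0,"az": 0},{"x": 0,"y": 0,"z": 0,"ax": 0,"ay": 0,"az": 0},{"x": 0,"y": 0,"z": 0,"ax": 0,"ay": 0,"az": 0},{"x": 0,"y": 0,"z": 0,"ax": 0,"ay": 0,"az": 0}])

```text
time_s: 20.8
tool_pos: [0.5142, -0.2182, 0.2715]
tool_rot: [180.0, -0.0, 15.9]
force: [-0.5, 0.1, -1.3]
grip_width: 0.0275
grasp_force: 50.0
```

```bash
python3 - <<'E'
from h import *
a=env.read_camera("wrist")[:,:,::-1].copy();cv2.imwrite("pics/w8.png",a)
o=env.get_obs();print(np.round(o["tool_pos"],4),o["tool_rot"])
for f in("pics/wrist4.png","pics/w8.png"):
    b=cv2.imread(f,0)[170:196,240:276];m=b<225;print([(170+i,240+np.where(r)[0].min(),240+np.where(r)[0].max()) for i,r in enumerate(m) if r.any()][:12])
E
```

```text
[ 0.5142 -0.2183  0.2715] [ 1.79990220e+02 -5.34757216e-03  1.58483920e+01]
[(170, np.int64(254), np.int64(260)), (171, np.int64(256), np.int64(258)), (180, np.int64(257), np.int64(259)), (181, np.int64(257), np.int64(259)), (182, np.int64(256), np.int64(259)), (183, np.int64(255), np.int64(256)), (184, np.int64(254), np.int64(256)), (185, np.int64(240), np.int64(258)), (186, np.int64(240), np.int64(259)), (187, np.int64(240), np.int64(259)), (188, np.int64(240), np.int64(259)), (189, np.int64(240), np.int64(259))]
[(170, np.int64(252), np.int64(260)), (171, np.int64(254), np.int64(257)), (180, np.int64(257), np.int64(259)), (181, np.int64(257), np.int64(259)), (182, np.int64(256), np.int64(259)), (183, np.int64(255), np.int64(256)), (184, np.int64(254), np.int64(256)), (185, np.int64(253), np.int64(258)), (186, np.int64(240), np.int64(259)), (187, np.int64(240), np.int64(259)), (188, np.int64(240), np.int64(259)), (189, np.int64(240), np.int64(259))]
```

>>> jog_arm(motion=[{"x": 0.03,"y": -0.13,"z": 0,"ax": 0,"ay": 0,"az": 0},{"x": 0,"y": 0,"z": 3,"ax": 0,"ay": 0,"az": 0},{"x": 0,"y": 0,"z": 3,"ax": 0,"ay": 0,"az": 0},{"x": 0,"y": 0,"z": 2.5,"ax": 0,"ay": 0,"az": 0},{"x": 0,"y": 0,"z": 0,"ax": 0,"ay": 0,"az": 0}])

```text
time_s: 21.35
tool_pos: [0.5114, -0.2162, 0.1827]
tool_rot: [-179.7, 0.3, 15.8]
force: [-0.7, 0.3, -0.4]
grip_width: 0.0273
grasp_force: 50.0
```

>>> jog_arm(motion=[{"x": 0,"y": 0,"z": 1,"ax": 0,"ay": 0,"az": 0},{"x": 0,"y": 0,"z": 1,"ax": 0,"ay": 0,"az": 0},{"x": 0,"y": 0,"z": 1,"ax": 0,"ay": 0,"az": 0},{"x": 0,"y": 0,"z": 0,"ax": 0,"ay": 0,"az": 0},{"x": 0,"y": 0,"z": 0,"ax": 0,"ay": 0,"az": 0}])

```text
time_s: 21.85
tool_pos: [0.5141, -0.2172, 0.1565]
tool_rot: [180.0, 0.0, 15.8]
force: [-0.1, 0.2, -1.3]
grip_width: 0.0276
grasp_force: 50.0
```

Blade is in the hole with no contact force; go down the remaining 5.5 cm.

>>> jog_arm(motion=[{"x": 0,"y": 0,"z": 1,"ax": 0,"ay": 0,"az": 0},{"x": 0,"y": 0,"z": 1,"ax": 0,"ay": 0,"az": 0},{"x": 0,"y": 0,"z": 1,"ax": 0,"ay": 0,"az": 0},{"x": 0,"y": 0,"z": 1,"ax": 0,"ay": 0,"az": 0},{"x": 0,"y": 0,"z": 0,"ax": 0,"ay": 0,"az": 0}])

```text
time_s: 22.35
tool_pos: [0.5126, -0.2167, 0.1142]
tool_rot: [-179.9, 0.2, 15.8]
force: [-0.3, -0.3, -1.5]
grip_width: 0.0279
grasp_force: 50.0
```

>>> jog_arm(motion=[{"x": 0,"y": 0,"z": 0.7,"ax": 0,"ay": 0,"az": 0},{"x": 0,"y": 0,"z": 0.5,"ax": 0,"ay": 0,"az": 0},{"x": 0,"y": 0,"z": 0.2,"ax": 0,"ay": 0,"az": 0},{"x": 0,"y": 0,"z": 0,"ax": 0,"ay": 0,"az": 0},{"x": 0,"y": 0,"z": 0,"ax": 0,"ay": 0,"az": 0}])

```text
time_s: 22.85
tool_pos: [0.5142, -0.2173, 0.1027]
tool_rot: [180.0, -0.0, 15.8]
force: [0.6, 0.7, -1.6]
grip_width: 0.0271
grasp_force: 50.0
```

>>> jog_arm(motion=[{"x": 0,"y": 0,"z": 0.15,"ax": 0,"ay": 0,"az": 0},{"x": 0,"y": 0,"z": 0,"ax": 0,"ay": 0,"az": 0},{"x": 0,"y": 0,"z": 0,"ax": 0,"ay": 0,"az": 0},{"x": 0,"y": 0,"z": 0,"ax": 0,"ay": 0,"az": 0},{"x": 0,"y": 0,"z": 0,"ax": 0,"ay": 0,"az": 0}])

```text
time_s: 23.35
tool_pos: [0.5141, -0.2172, 0.101]
tool_rot: [180.0, -0.0, 15.8]
force: [-1.1, 0.1, -1.6]
grip_width: 0.0274
grasp_force: 50.0
```

>>> jog_arm(motion=[{"x": 0,"y": 0,"z": 0,"ax": 0,"ay": 0,"az": 0},{"x": 0,"y": 0,"z": 0,"ax": 0,"ay": 0,"az": 0},{"x": 0,"y": 0,"z": 0,"ax": 0,"ay": 0,"az": 0},{"x": 0,"y": 0,"z": 0,"ax": 0,"ay": 0,"az": 0},{"x": 0,"y": 0,"z": 0,"ax": 0,"ay": 0,"az": 0}], claw=0.4)

```text
time_s: 23.85
tool_pos: [0.5141, -0.2173, 0.1011]
tool_rot: [180.0, -0.0, 15.8]
force: [-0.9, 0.0, 0.1]
grip_width: 0.0576
grasp_force: 0.0
```

>>> jog_arm(motion=[{"x": 0,"y": 0,"z": -1,"ax": 0,"ay": 0,"az": 0},{"x": 0,"y": 0,"z": -3,"ax": 0,"ay": 0,"az": 0},{"x": 0,"y": 0,"z": -4,"ax": 0,"ay": 0,"az": 0},{"x": 0,"y": 0,"z": -4,"ax": 0,"ay": 0,"az": 0},{"x": 0,"y": 0,"z": 0,"ax": 0,"ay": 0,"az": 0}])

```text
time_s: 24.35
tool_pos: [0.5177, -0.2183, 0.2283]
tool_rot: [179.6, -0.5, 15.8]
force: [0.6, 0.7, 0.3]
grip_width: 0.0611
grasp_force: 0.0
```

```bash
python3 - <<'E'
from h import *
im=[]
for n,X in(("scene",[.51,-.22,.11]),("side",[.51,-.22,.11]),("side",[.565,.089,.145])):
    p=env.camera_params(n);a=env.read_camera(n)[:,:,::-1].copy();u=proj(p,np.array(X));x,y=int(u[0])-32,int(u[1])-32
    im.append(cv2.resize(a[y:y+64,x:x+64],(266,266),interpolation=cv2.INTER_CUBIC))
cv2.imwrite("pics/c9.png",np.hstack(im));o=env.get_obs();print(o["time_s"],o["tool_pos"],o["force"],o["grip_width"])
E
```

```text
24.5 [ 0.5138492  -0.21720896  0.2210627 ] [-0.03512665  0.55408519 -0.67175201] 0.06083730219237533
```

View pics/c9.png

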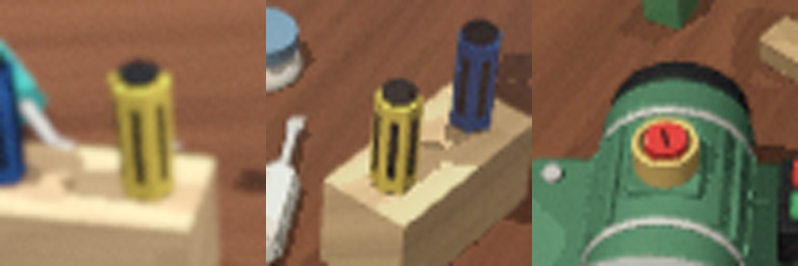

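```bash
python3 -c "
from cell import env
print(env.sign_off())"
```

```text
the job is handed in; nothing more can be done
None
```

The job is handed in: by the last pictures the cap is flush and turned about 75°, and the yellow screwdriver stands upright in its stand hole. The verdict was not shown; the loose white and teal screwdrivers, not on the bystander list and not touched by me as far as I know, now lie on the table.

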